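# Feed the tray past the sprung lane stop

## Task

With a fingertip, press the sprung stop bar down behind the tray and, keeping it held down, push the tray of tins along the lane until the whole tray is past the stop's two teeth; only then let the bar go so that the teeth spring up behind the tray. Do not let the teeth come up under the tray, keep the tray flat on its rails without lifting or tipping it, and leave everything else on the bench where it stands.

Things in the scene. Friction and masses are not known exactly. Their poses are not given: they have to be found in the camera images.
- lane: Metal track fixed on the bench, 174 mm wide. Origin on the bench, on the centreline; x = travel direction, z up. Open at x = -220 mm; an end wall closes it (inner face x = +190, 50 tall). Rails (tops 28 mm above the bench, 54 to 80 mm either side of the centreline) carry the tray; side guides 44 tall stand outside them, 80 to 87 from the centreline. Between the rails is an open slot.
- stop_frame: Fixed foot of the spring stop, placed along the lane differently each time. Origin on the bench, on the centreline, exactly below the teeth; axes as the lane's. Carries the sprung flat steel bar in the slot: 40 mm wide, centred, from x = -200 to +30 mm, passing under the tray. Bar top 25 mm above the bench when up, 9 when fully down. Press it anywhere along its length: it moves straight down.
- stop_teeth (a point): Point on the centreline, midway between the tops of the stop's two upright teeth; moves with the bar. Teeth: 6 mm thick along x, 36 to 48 mm either side of the centreline (72 mm gap between them for a finger), fixed to the bar. Tops 38 mm above the bench when up (10 above the rails: they block the tray), 22 when fully down (6 below the tray's underside).
- stop (a joint): How far the stop bar is pressed down, m: 0 = up, 0.016 = fully down. Below 0.010 the teeth stand above the rails. A spring returns it: about 5 N at first, about 9 N fully down; it springs up by itself when let go.
- tray: Loose shallow plastic tray 110 mm long (x, along the lane), 152 wide, walls 32 tall, with six short tins fast in it (tops 69 mm above the bench); 0.5 to 0.9 kg. Origin: centre of its underside, on the rails 28 mm above the bench; axes as the lane's. Starts with its front 10 to 40 mm short of the teeth; the bar is open behind it. Wholly past the teeth when its origin is over 58 mm beyond them.
- jar: Bystander, to be left alone: amber glass jar with a steel lid, 66 mm across, 95 mm tall. Origin: centre of its underside, on the bench.
- can: Bystander, to be left alone: tin can, 66 mm across, 80 mm tall. Origin: centre of its underside, on the bench.
- loose_tin: Bystander, to be left alone: single short tin like those in the tray, 45 mm across, 36 mm tall. Origin: centre of its underside, on the bench.
- tea_box: Bystander, to be left alone: small paper box 60 x 45 mm, 55 mm tall. Origin: centre of its underside, on the bench.
- tape_roll: Bystander, to be left alone: roll of packing tape lying flat, 90 mm across, 48 mm tall. Origin: centre of its underside, on the bench.
- squash: Bystander, to be left alone: bottle, 68 mm across, 210 mm tall. Origin: centre of its underside, on the bench.
- carton: Bystander, to be left alone: cardboard carton 110 x 55 mm, 100 mm tall. Origin: centre of its underside, on the bench.
Not all that is in view belongs to the job. Of the things that look like the tray, the largest one is meant.

How it is judged:
By the outcome, as a careful person would: the job done as asked, in the order asked, and still so for the second after the job is handed in, with the robot touching nothing.
It also fails if it takes over 48 s, if anything falls off the work surface, if the arm or the gripper's body presses on something with over 40 N, if the wrist force passes 120 N, or if a joint passes its speed limit or range.

## Robot

A 6-joint arm with a two-finger parallel gripper is mounted at the origin on the work surface. World frame = base frame: x ahead of the robot, y to its left, z up, the work surface at z = 0. Lengths are in m, angles in rad, forces in N, time in s.
With the tool pointing down it reaches from about 0.25 to 0.725 m from the base axis. Payload 4 kg.
Tool frame: the origin (TCP) lies at the centre of the arm's flange, where the gripper is bolted on; the fingertips stand 173 mm ahead of it and the grasp point (between the pads) lies 155 mm ahead of it; x points along the fingers, z is the direction in which the jaws open and shut, and the axes are right-handed (so a half turn about x gives the same grasp; the last joint's range is limited). The gripper opens to 85 mm and grips with 20 to 120 N. Pads are 22 mm wide; open, the fingers measure 114 mm over their backs; the gripper's body (76 mm by 85 mm) begins 54 mm behind the grasp point. The pads swing forward as they close: fully open they stand 13 mm farther back than shut.
Start: joints at [-1.223, 0.241, 0.005, 1.335, 0, 1.571], TCP at [0.17, -0.47, 0.405] pointing down, gripper open.
Joint ranges: [-2.72, 2.72], [-1.05, 1.87], [-1.09, 1.28], [-1.99, 2.15], [-1.42, 1.44], [-3.14, 3.14]. Speed limits (rad/s): [2.79, 2.79, 3.14, 3.14, 3.14, 3.14].

## Interface

Orientations are given as a unit quaternion [x, y, z, w].
In Python, from workcell import bot gives the robot as it stands.
- The arm moves only by the tool arm_command, never from a script. Its argument "moves" is one flat list of numbers, 7 for each row, row after row: the shift along the tool's x, y, z in m, then the turn, a rotation vector about the tool's x, y, z in rad, then the closure, from -1 (fully open) to 1 (shut). A call has 1 to 20 rows; each row shifts and turns the pose as measured when the row begins, along the tool's axes as they then stand; what a row does not reach is not made up. A row lasts 1/12 s, in which the tool goes at most 41.7 mm and 7.16 degrees, less where a joint would pass 70% of its speed; a pose out of reach is approached as far as the arm can. A call with a gripper value outside its range is refused whole. The fingers move at their own pace and stop on an object; the grip force is fixed at half the most. Time passes only in rows, so rows that do not move let the fingers close. It gives the time, the measured TCP pose, the force and the opening at its end, in the units of the state.
- bot.get_obs(): the state, without advancing time (a new reading comes with each control period).
- bot.camera(name): name is "side" or "top" or "wrist"; returns the picture (400x640x3 uint8, red, green, blue); there is no depth.
- bot.get_calibration(name): a dict with "mtx" (3x3 intrinsics, pixels), "world_from_camera" (4x4, takes a point from camera to world coordinates); the wrist camera has in their place "mount" (4x4, takes a point from camera to tool coordinates, whose origin is the TCP and whose axes are the tool frame's). Camera axes: x right, y up, looking along -z (the intrinsics and any distortion apply to the point x, -y, -z); pixel columns grow to the right and rows downward; lengths in m; the calibration is good to about 2 mm. A picture is of the moment at which its call begins: read the wrist's pose just before it. get_calibration takes no time and is no camera call.
- bot.job_done(): hands the job in, once; it reports no verdict.
The state is a dict: "clock": time; "joint_pos": joint angles; "joint_vel": joint speeds; "tau": joint torques, N m; "eef_pos": TCP position; "tool_rot": TCP orientation; "ft_force": force on the tool from outside, world axes, zero at the start; "ft_torque": the same for the moment, N m; "grip_width": finger opening in m.
Only numpy, scipy, OpenCV 4.12 (cv2) and the standard library are available. Lean on these libraries where they do the work, as an engineer would, in place of code of your own. Each camera call takes 0.05 s, during which the arm holds its last target.

## Working session

There is one attempt and no reset: what is moved stays moved. The work goes in short steps, Python scripts to look and compute and a tool call to move; the robot and the scene stay as the last step left them, time stands still between calls to the robot, and variables do not carry over. Pictures are saved under pics/ and viewed, and the job is handed in when it is done.

Besides the shell and the picture viewer there is one more tool, called as name(argument=value, ...) on one line, values as JSON. arm_command: Moves the arm, as the interface text tells. Its arguments: {"type":"object","properties":{"moves":{"type":"array"}},"required":["moves"]}

```bash
mkdir -p pics; ls; python3 - <<'E'
from workcell import bot
import cv2,numpy as np
np.set_printoptions(precision=4,suppress=True)
print(bot.get_obs())
for n in ["top","side","wrist"]:
    cv2.imwrite(f"pics/{n}0.png",bot.camera(n)[...,::-1])
    print(n,bot.get_calibration(n))
E
```

```text
pics
{'clock': 0.0, 'joint_pos': array([-1.223 ,  0.2414,  0.0037,  1.3352,  0.    ,  1.5708]), 'joint_vel': array([-0.0011, -0.0001,  0.0001, -0.0004, -0.0011, -0.    ]), 'tau': array([  0.0007, -37.232 ,  25.2408,   0.0171,   0.0001,  -0.    ]), 'eef_pos': array([ 0.1703, -0.4698,  0.4038]), 'tool_rot': array([ 0.4064,  0.5796, -0.4055,  0.5784]), 'ft_force': array([0.0792, 0.0222, 0.0063]), 'ft_torque': array([-0.0611,  0.0239, -0.0118]), 'grip_width': 0.08524849446054023}
top {'mtx': array([[370.9847,   0.    , 320.2251],
       [  0.    , 370.9847, 199.386 ],
       [  0.    ,   0.    ,   1.    ]]), 'world_from_camera': array([[-0.0084,  0.9926, -0.1214,  0.4397],
       [-0.9997, -0.0056,  0.0236,  0.0224],
       [ 0.0227,  0.1216,  0.9923,  0.8899],
       [ 0.    ,  0.    ,  0.    ,  1.    ]])}
side {'mtx': array([[361.8561,   0.    , 318.225 ],
       [  0.    , 361.8561, 198.917 ],
       [  0.    ,   0.    ,   1.    ]]), 'world_from_camera': array([[-0.7972,  0.4672, -0.3823,  0.2008],
       [-0.6036, -0.6022,  0.5226,  0.4733],
       [ 0.0139,  0.6474,  0.762 ,  0.7193],
       [ 0.    ,  0.    ,  0.    ,  1.    ]])}
wrist {'mtx': array([[307.0186,   0.    , 317.8942],
       [  0.    , 307.0186, 198.3498],
       [  0.    ,   0.    ,   1.    ]]), 'mount': array([[-0.    ,  0.2816, -0.9595,  0.0314],
       [ 0.0003,  0.9595,  0.2816,  0.0702],
       [ 1.    , -0.0003, -0.0001,  0.0003],
       [ 0.    ,  0.    ,  0.    ,  1.    ]])}
```

View pics/top0.png

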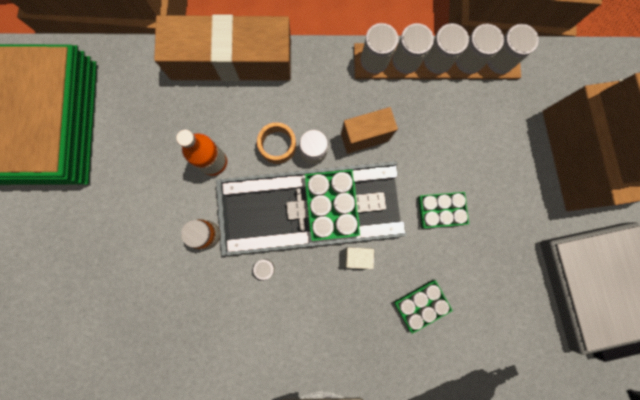

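View pics/side0.png

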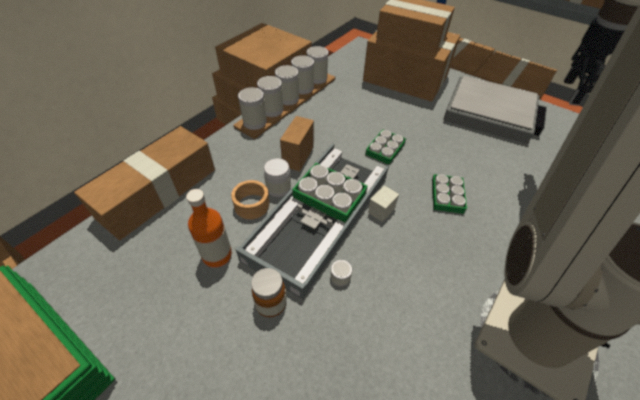

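View pics/wrist0.png

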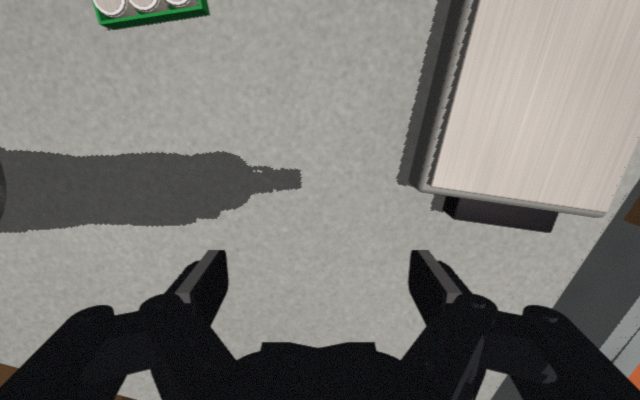

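```bash
python3 - <<'E'
import cv2
a=cv2.imread("pics/top0.png")[150:260,205:475]; cv2.imwrite("pics/top0c.png",cv2.resize(a,None,fx=2.95,fy=2.95,interpolation=cv2.INTER_CUBIC))
a=cv2.imread("pics/side0.png")[135:305,230:420]; cv2.imwrite("pics/side0c.png",cv2.resize(a,None,fx=3.5,fy=3.5,interpolation=cv2.INTER_CUBIC))
E
```

```text
(no output)
```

View pics/top0c.png

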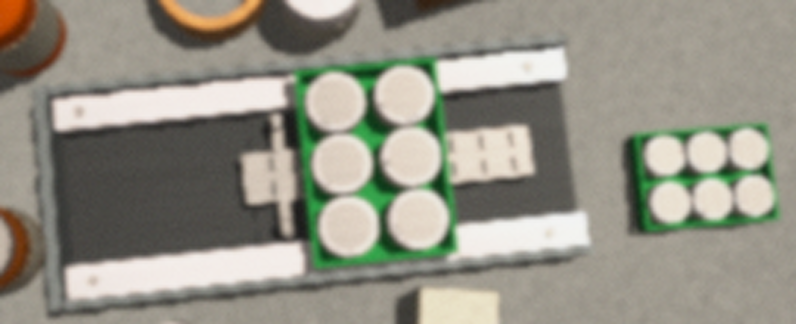

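View pics/side0c.png

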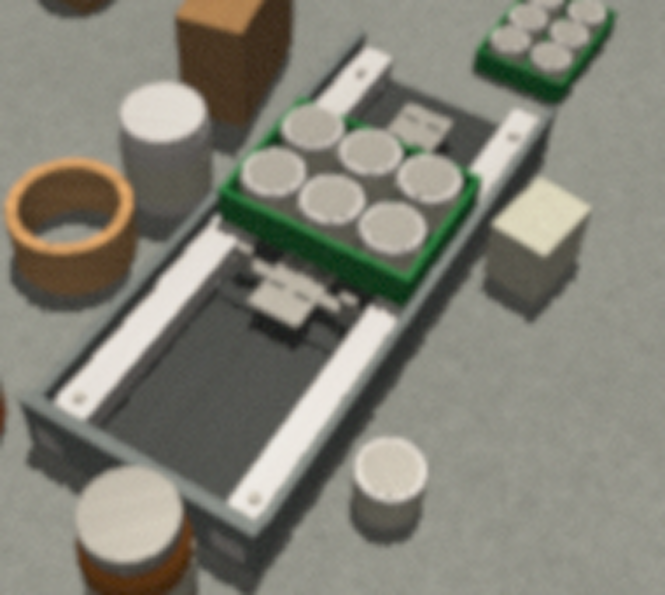

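```bash
cat > h.py <<'E'
import numpy as np,cv2
from workcell import bot
from scipy.optimize import least_squares
np.set_printoptions(precision=4,suppress=True)
def proj(P,name,T=None):
    c=bot.get_calibration(name); 
    if T is None: T=c["world_from_camera"]
    M=np.linalg.inv(T); P=np.atleast_2d(P)
    q=P@M[:3,:3].T+M[:3,3]
    uv=(c["mtx"]@np.c_[q[:,0],-q[:,1],-q[:,2]].T).T
    return uv[:,:2]/uv[:,2:]
def lane2w(p,L):
    x,y,a=L; p=np.atleast_2d(p).astype(float)/1000; c,s=np.cos(a),np.sin(a)
    return np.c_[x+c*p[:,0]-s*p[:,1],y+s*p[:,0]+c*p[:,1],p[:,2]]
E
cat > fit.py <<'E'
from h import *
# kind, (x,y,z) local mm, px crop
top=[("l",190,-80,28,53,98),("l",190,-54,28,57,131),("l",-220,-80,28,565,47),("l",-220,-54,28,567,77),
("l",190,54,28,67,267),("l",190,80,28,70,300),("l",-220,54,28,585,210),("l",-220,80,28,590,243),
("s",0,-48,38,277,115),("s",0,48,38,287,236),("s",30,-20,25,241,152),("s",30,20,25,247,205),("s",-200,-20,25,529,125),("s",-200,20,25,534,175),
("t",55,-76,60,293,72),("t",-55,-76,60,437,60),("t",55,76,60,313,267),("t",-55,76,60,456,250)]
side=[("s",30,-20,25,248,303),("s",30,20,25,290,328),("s",-200,-20,25,422,105),("s",-200,20,25,452,122),
("t",-55,-76,60,305,98),("t",-55,76,60,480,183),("t",55,76,60,408,280),("t",55,-76,60,222,190)]
def res(p,full=False):
    L=p[:3]; out=[]
    for nm,pts,sc,off in(("top",top,2.95,(205,150)),("side",side,3.5,(230,135))):
        P=np.array([[q[1]+(0 if q[0]=="l" else p[3] if q[0]=="s" else p[4])*1000,q[2],q[3]] for q in pts])
        uv=np.array([[(q[4]+.5)/sc-.5+off[0],(q[5]+.5)/sc-.5+off[1]] for q in pts])
        out.append(proj(lane2w(P,L),nm)-uv)
    return np.vstack(out) if full else np.vstack(out).ravel()
import sys
r=least_squares(res,[.43,.03,1.6,0,-.08],loss="soft_l1")
print(r.x,"tray-stop",r.x[4]-r.x[3]); print(res(r.x,True))
c=np.linalg.inv(r.jac.T@r.jac); print(np.sqrt(np.diag(c)))
for o in [-200,-155,-145,0,10]: print(o,lane2w([r.x[3]*1000+o,0,9],r.x[:3]))
E
python3 fit.py
```

```text
[ 0.5246  0.0324  1.6683  0.016  -0.057 ] tray-stop -0.0729297368339709
[[ 0.2749 -0.184 ]
 [-0.25   -0.4207]
 [-0.3584 -0.2215]
 [ 0.387   0.3178]
 [-0.1236 -0.1912]
 [-0.2783 -0.0152]
 [ 0.3064  0.5312]
 [ 0.0877  0.4505]
 [-0.3758 -0.6585]
 [ 0.3691 -0.4191]
 [ 0.4486  0.6944]
 [ 0.0448 -0.3068]
 [-0.1647 -0.1097]
 [ 0.2827 -0.306 ]
 [ 0.4986 -0.4785]
 [-0.319  -1.2152]
 [ 0.5979  0.3698]
 [ 1.131   0.9098]
 [-0.2027  0.4151]
 [ 2.0115  0.5361]
 [-3.7315 -0.0164]
 [ 0.6727  0.6718]
 [-1.4092  0.6291]
 [ 0.859  -0.6493]
 [ 0.0613  1.5278]
 [-1.4809  0.9403]]
[0.0006 0.0009 0.0035 0.0013 0.0015]
-200 [[ 0.5425 -0.1507  0.009 ]]
-155 [[ 0.5382 -0.1059  0.009 ]]
-145 [[ 0.5372 -0.096   0.009 ]]
0 [[0.5231 0.0483 0.009 ]]
10 [[0.5221 0.0583 0.009 ]]
```

```bash
python3 - <<'E'
from h import *
from scipy.spatial.transform import Rotation as R
q=bot.get_obs(); r=R.from_quat(q["tool_rot"]).as_matrix(); print(r)
c=bot.get_calibration("top")
def back(u,v,z):
    d=np.linalg.inv(c["mtx"])@[u,v,1]; T=c["world_from_camera"]; w=T[:3,:3]@[d[0],-d[1],-d[2]]
    return T[:3,3]+w*(z-T[2,3])/w[2]
for n,u,v,z in [("squashcap",186,138,.21),("carton",370,128,.1),("can",314,143,.08),("tape",277,141,.048),("jar",196,235,.095),("tea",360,258,.055),("tin",263,269,.036)]:
    print(n,back(u,v,z))
a=1.6683; X=np.array([np.cos(a),np.sin(a),0]);Y=np.array([-np.sin(a),np.cos(a),0]);D=np.array([0,0,-1.])
for n,z in(("z=X",X),("z=-X",-X),("z=Y",Y),("z=-Y",-Y)):
    G=np.c_[D,np.cross(z,D),z]; print(n,"cam dir",G[:,1],"rotvec tool",R.from_matrix(r.T@G).as_rotvec())
E
```

```text
[[-0.0006  0.9401  0.3408]
 [ 0.0015  0.3408 -0.9401]
 [-1.     -0.     -0.0016]]
squashcap [0.6399 0.2562 0.21  ]
carton [ 0.6943 -0.1075  0.1   ]
can [0.6662 0.016  0.08  ]
tape [0.6801 0.1018 0.048 ]
jar [0.4625 0.2673 0.095 ]
tea [ 0.4097 -0.0851  0.055 ]
tin [0.3865 0.1327 0.036 ]
z=X cam dir [-0.9953 -0.0973 -0.    ] rotvec tool [-2.8913 -0.0003 -0.0023]
z=-X cam dir [0.9953 0.0973 0.    ] rotvec tool [ 0.2503 -0.0016  0.0002]
z=Y cam dir [ 0.0973 -0.9953  0.    ] rotvec tool [ 1.8211 -0.0011  0.0014]
z=-Y cam dir [-0.0973  0.9953  0.    ] rotvec tool [-1.3205 -0.0014 -0.001 ]
```

arm_command(moves=[0, 0, 0, 0.0834, 0, 0, 1, 0, 0, 0, 0.0834, 0, 0, 1, 0, 0, 0, 0.0834, 0, 0, 1, 0.008, 0.0268, -0.0214, 0, 0, 0, 1, 0.008, 0.0268, -0.0214, 0, 0, 0, 1, 0.008, 0.0268, -0.0214, 0, 0, 0, 1, 0.008, 0.0268, -0.0214, 0, 0, 0, 1, 0.008, 0.0268, -0.0214, 0, 0, 0, 1, 0.008, 0.0268, -0.0214, 0, 0, 0, 1, 0.008, 0.0268, -0.0214, 0, 0, 0, 1, 0.008, 0.0268, -0.0214, 0, 0, 0, 1, 0.008, 0.0268, -0.0214, 0, 0, 0, 1, 0.008, 0.0268, -0.0214, 0, 0, 0, 1, 0.008, 0.0268, -0.0214, 0, 0, 0, 1, 0.008, 0.0268, -0.0214, 0, 0, 0, 1, 0.008, 0.0268, -0.0214, 0, 0, 0, 1])

```text
clock: 1.48
eef_pos: [0.5037, -0.1558, 0.2921]
tool_rot: [0.482, 0.518, -0.484, 0.515]
ft_force: [0.9, -0.2, 0.5]
grip_width: 0.0001
```

```bash
cat > st.py <<'E'
from h import *
from scipy.spatial.transform import Rotation as R
import sys
a=1.6683; X=np.array([np.cos(a),np.sin(a),0]);D=np.array([0,0,-1.]);z=-X
G=np.c_[D,np.cross(z,D),z]
L=[0.5246,0.0324,a]; S=16.0
def rep(tgt=None):
    o=bot.get_obs(); r=R.from_quat(o["tool_rot"]).as_matrix()
    tip=o["eef_pos"]+0.173*r[:,0]
    d=tip[:2]-np.array(L[:2]); print("t",round(o["clock"],2),"tip",tip,"stop frame x,y mm",(d@X[:2])*1000-S,(d@[-X[1],X[0]])*1000,"f",o["ft_force"],"tau",o["tau"])
    print("rot needed",R.from_matrix(r.T@G).as_rotvec())
    if tgt is not None:
        w=lane2w([tgt[0]+S,tgt[1],tgt[2]],L)[0]; print("tool shift",r.T@(w-tip), "after rot",G.T@(w-(o["eef_pos"]+.173*G[:,0])))
if __name__=="__main__":
    rep([float(v) for v in sys.argv[1:4]] if len(sys.argv)>3 else None)
E
python3 st.py -160 0 80
```

```text
t 1.48 tip [ 0.5029 -0.1557  0.1191] stop frame x,y mm -201.13854594162768 39.8803597564864 f [ 0.8972 -0.1847  0.4645] tau [ -1.4502 -43.3788  21.2911   0.3517   0.1227  -0.5801]
rot needed [-0.0296 -0.0008  0.0043]
tool shift [ 0.039   0.0388 -0.0423] after rot [ 0.0391  0.0391 -0.0413]
```

arm_command(moves=[0.01, 0.0097, -0.0104, -0.0296, 0, 0.004, 1, 0.01, 0.0097, -0.0104, 0, 0, 0, 1, 0.01, 0.0097, -0.0104, 0, 0, 0, 1, 0.009, 0.0097, -0.0104, 0, 0, 0, 1, 0, 0, 0, 0, 0, 0, 1, 0, 0, 0, 0, 0, 0, 1])

```text
clock: 1.98
eef_pos: [0.544, -0.1013, 0.2468]
tool_rot: [0.471, 0.529, -0.472, 0.525]
ft_force: [-1.4, -0.3, 0.3]
grip_width: 0.0001
```

```bash
python3 st.py -160 0 30; python3 - <<'E'
from h import *
for n in ["top","side","wrist"]: cv2.imwrite(f"pics/{n}1.png",bot.camera(n)[...,::-1])
a=cv2.imread("pics/side1.png")[100:280,260:460]; b=cv2.imread("pics/wrist1.png")
cv2.imwrite("pics/s1.png",np.hstack([cv2.resize(a,(400,360)),cv2.resize(b,(400,250),interpolation=cv2.INTER_AREA).__class__(0) if 0 else cv2.copyMakeBorder(cv2.resize(b,(400,250)),0,110,0,0,0)]))
E
```

```text
t 1.98 tip [ 0.5433 -0.1007  0.0738] stop frame x,y mm -150.29008111061725 -5.633910300870411 f [-1.4193 -0.3478  0.3225] tau [  0.4684 -43.8516  21.9052  -0.0476   0.0564   0.0197]
rot needed [ 0.0138 -0.0036  0.0039]
tool shift [ 0.0438 -0.0056  0.0098] after rot [ 0.0438 -0.0063  0.0091]
```

View pics/s1.png

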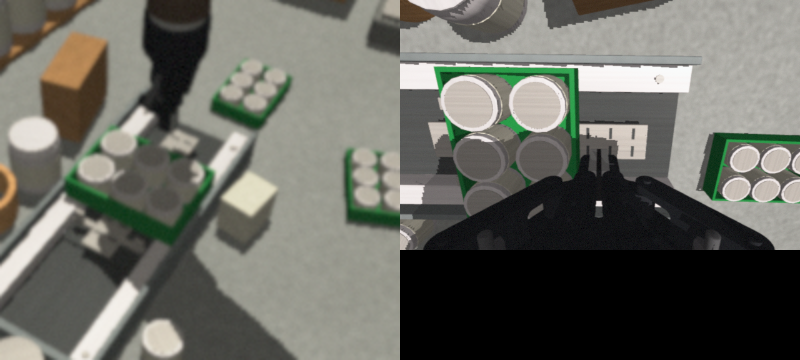

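```bash
python3 -c "
from h import *
print(bot.get_obs()['joint_pos'])"
```

```text
[-0.1864  0.461  -0.1053  1.0077  0.0025  2.8458]
```

View pics/wrist1.png

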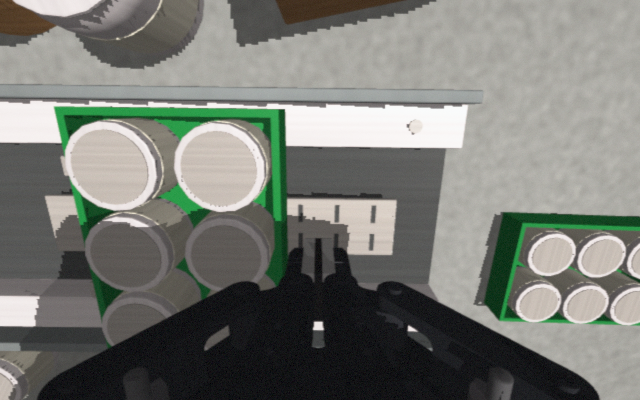

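arm_command(moves=[-0.01, -0.003, 0.005, 0, 0, 0, 1, -0.01, -0.002, 0.005, 0, 0, 0, 1, 0, 0, 0, -0.11, 0, 0, 1, 0, 0, 0, -0.11, 0, 0, 1, 0, 0, 0, -0.11, 0, 0, 1, 0, 0, 0, -0.11, 0, 0, 1, 0, 0, 0, -0.11, 0, 0, 1, 0, 0, 0, -0.11, 0, 0, 1, 0, 0, 0, -0.11, 0, 0, 1, 0, 0, 0, -0.11, 0, 0, 1, 0, 0, 0, -0.11, 0, 0, 1, 0, 0, 0, -0.11, 0, 0, 1, 0, 0, 0, -0.11, 0, 0, 1, 0, 0, 0, -0.11, 0, 0, 1, 0, 0, 0, -0.11, 0, 0, 1, 0, 0, 0, -0.11, 0, 0, 1, 0, 0, 0, 0, 0, 0, 1, 0, 0, 0, 0, 0, 0, 1])

```text
clock: 3.63
eef_pos: [0.5355, -0.1358, 0.3023]
tool_rot: [-0.049, 0.694, 0.039, 0.718]
ft_force: [0.4, -0.5, 0.2]
grip_width: -0.0003
```

```bash
sed -i 's/^a=1.6683.*/a=1.6683; X=np.array([np.cos(a),np.sin(a),0]);D=np.array([0,0,-1.]);z=-np.array([-X[1],X[0],0])/' st.py; python3 st.py -158 0 30; python3 - <<'E'
from h import *
for n in ["side","wrist"]: cv2.imwrite(f"pics/{n}2.png",bot.camera(n)[...,::-1])
a=cv2.imread("pics/side2.png")[100:280,260:460]; b=cv2.imread("pics/wrist2.png")
cv2.imwrite("pics/s2.png",np.hstack([cv2.resize(a,(400,360)),cv2.copyMakeBorder(cv2.resize(b,(400,250)),0,110,0,0,0)]))
E
```

```text
t 3.63 tip [ 0.5416 -0.1378  0.1294] stop frame x,y mm -187.00242705532224 -0.3076356315322714 f [ 0.3923 -0.5228  0.1837] tau [  0.1185 -42.7236  23.7126  -0.2777  -0.0064  -0.1058]
rot needed [0.0278 0.0334 0.0154]
tool shift [ 0.0989  0.0306 -0.0028] after rot [0.0993 0.0264 0.0055]
```

View pics/s2.png

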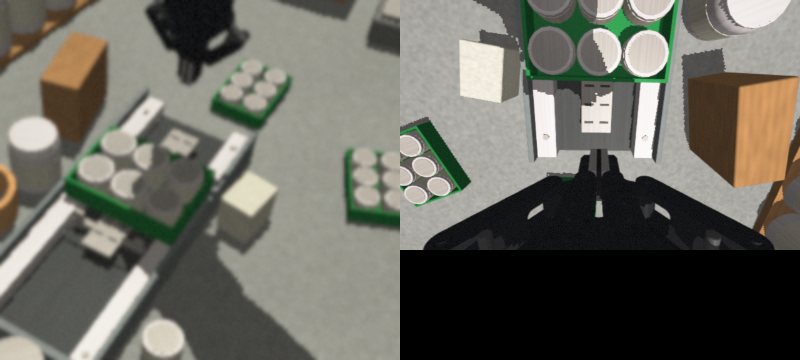

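arm_command(moves=[0.01, 0.006, 0.001, 0.028, 0.033, 0.015, 1, 0.015, 0.006, 0.001, 0, 0, 0, 1, 0.015, 0.005, 0.001, 0, 0, 0, 1, 0.01, 0.004, 0, 0, 0, 0, 1, 0, 0, 0, 0, 0, 0, 1, 0, 0, 0, 0, 0, 0, 1])

```text
clock: 4.23
eef_pos: [0.5372, -0.1155, 0.2534]
tool_rot: [-0.03, 0.705, 0.029, 0.708]
ft_force: [0.9, -1.0, -0.2]
grip_width: -0.0001
```

```bash
python3 st.py -158 0 30
```

```text
t 4.23 tip [ 0.5379 -0.1158  0.0804] stop frame x,y mm -164.76570680223804 1.166982567385917 f [ 0.8825 -1.011  -0.1788] tau [  0.1392 -43.1027  21.6022  -0.0218   0.0128   0.002 ]
rot needed [-0.0137  0.0038  0.0017]
tool shift [0.0504 0.0069 0.0009] after rot [0.0504 0.0065 0.0018]
```

arm_command(moves=[0.01, 0.003, 0.001, -0.013, 0.004, 0.001, 1, 0.01, 0.002, 0, 0, 0, 0, 1, 0.01, 0, 0, 0, 0, 0, 1, 0.006, 0, 0, 0, 0, 0, 1, 0, 0, 0, 0, 0, 0, 1, 0, 0, 0, 0, 0, 0, 1])

```text
clock: 4.73
eef_pos: [0.5386, -0.1109, 0.2155]
tool_rot: [-0.034, 0.706, 0.033, 0.707]
ft_force: [0.4, -0.8, 0.0]
grip_width: 0.0001
```

```bash
python3 st.py -158 0 9; python3 - <<'E'
from h import *
for n in ["side","wrist"]: cv2.imwrite(f"pics/{n}3.png",bot.camera(n)[...,::-1])
a=cv2.imread("pics/side3.png")[120:240,310:410]; b=cv2.imread("pics/wrist3.png")[0:400,120:520]
cv2.imwrite("pics/s3.png",np.hstack([cv2.resize(a,(400,480)),cv2.resize(b,(400,480))]))
E
```

```text
t 4.73 tip [ 0.5389 -0.1112  0.0425] stop frame x,y mm -160.3136900516704 -0.2747585395808556 f [ 0.3674 -0.7609  0.0046] tau [  0.0337 -44.2116  20.7159  -0.0283  -0.0011   0.    ]
rot needed [-0.0021  0.0019  0.0017]
tool shift [ 0.0335  0.0024 -0.0003] after rot [0.0335 0.002  0.0001]
```

View pics/s3.png

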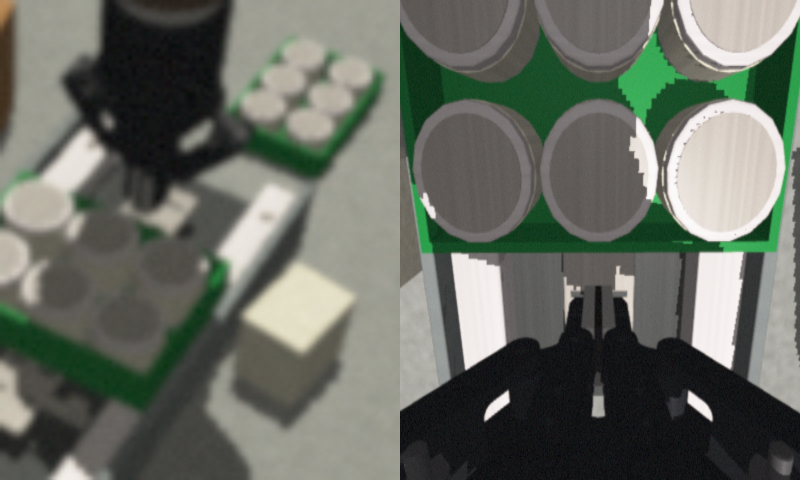

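arm_command(moves=[0.006, 0, 0, 0, 0, 0, 1, 0.006, 0, 0, 0, 0, 0, 1, 0.004, 0, 0, 0, 0, 0, 1, 0.003, 0, 0, 0, 0, 0, 1])

```text
clock: 5.17
eef_pos: [0.5398, -0.1114, 0.1975]
tool_rot: [-0.035, 0.704, 0.033, 0.709]
ft_force: [-2.2, 0.2, 4.0]
grip_width: 0.0003
```

```bash
python3 st.py -158 0 9
```

```text
t 5.17 tip [ 0.5411 -0.1119  0.0245] stop frame x,y mm -161.20387653623763 -2.32929443077787 f [-2.2384  0.2365  4.0046] tau [ -0.0536 -42.6831  19.7347  -0.485   -0.0554   0.0006]
rot needed [-0.0024  0.0069  0.0032]
tool shift [ 0.0155  0.0032 -0.0024] after rot [ 0.0155  0.0026 -0.0011]
```

arm_command(moves=[0.005, 0.001, -0.002, 0, 0.006, 0.003, 1, 0.005, 0, 0, 0, 0, 0, 1, 0.005, 0, 0, 0, 0, 0, 1, 0.004, 0, 0, 0, 0, 0, 1])

```text
clock: 5.5
eef_pos: [0.5396, -0.1113, 0.1819]
tool_rot: [-0.034, 0.704, 0.032, 0.709]
ft_force: [-7.7, 2.0, 38.6]
grip_width: -0.0003
```

```bash
python3 st.py -158 0 9
```

```text
t 5.5 tip [ 0.541  -0.1118  0.0089] stop frame x,y mm -161.065138694705 -2.305190850825281 f [-7.7026  2.0237 38.5872] tau [  0.2589 -32.1853  16.1771  -2.7054   0.0081  -0.0045]
rot needed [-0.003   0.0078  0.0031]
tool shift [-0.0002  0.0031 -0.0023] after rot [-0.0001  0.0025 -0.001 ]
```

arm_command(moves=[0.0025, 0.003, -0.002, 0, 0.004, 0.002, 1, 0.0025, 0.005, -0.001, 0, 0, 0, 1, 0.0025, 0.005, 0, 0, 0, 0, 1, 0.0025, 0.005, 0, 0, 0, 0, 1])

```text
clock: 5.83
eef_pos: [0.5386, -0.1032, 0.1822]
tool_rot: [-0.043, 0.7, 0.017, 0.712]
ft_force: [-7.4, -12.4, 16.0]
grip_width: 0.0002
```

```bash
python3 st.py 8 0 9
```

```text
t 5.83 tip [ 0.5417 -0.1093  0.0094] stop frame x,y mm -158.7047114312096 -3.2472509412962896 f [ -7.4147 -12.3944  15.9639] tau [  7.1337 -36.4066  17.8227  -1.8863   4.1885  -0.0347]
rot needed [-0.0126  0.0149  0.0366]
tool shift [-0.0058  0.1666 -0.0053] after rot [ 0.0002  0.1604 -0.0007]
```

arm_command(moves=[0.0015, 0.004, -0.001, -0.01, 0.012, 0.03, 1, 0.002, 0.007, 0, 0, 0, 0.01, 1, 0.002, 0.007, 0, 0, 0, 0.01, 1])

```text
clock: 6.08
eef_pos: [0.5398, -0.0922, 0.1834]
tool_rot: [-0.034, 0.701, 0.028, 0.712]
ft_force: [-2.3, -11.3, 8.5]
grip_width: -0.0
```

```bash
python3 st.py 8 0 9
```

```text
t 6.08 tip [ 0.5426 -0.0935  0.0104] stop frame x,y mm -143.02466208260017 -5.638015456413459 f [ -2.2869 -11.3191   8.4805] tau [  6.0783 -40.0142  17.5572  -0.2265   3.5924   0.1139]
rot needed [-0.0094  0.0155  0.0088]
tool shift [-0.      0.151  -0.0071] after rot [ 0.0014  0.1495 -0.003 ]
```

arm_command(moves=[0.003, 0.006, -0.002, -0.009, 0.015, 0.01, 1, 0.003, 0.006, -0.002, 0, 0.005, 0.008, 1, 0.003, 0.006, -0.001, 0, 0.005, 0.008, 1])

```text
clock: 6.33
eef_pos: [0.5401, -0.0846, 0.1829]
tool_rot: [-0.037, 0.703, 0.025, 0.71]
ft_force: [-3.3, -13.5, 12.2]
grip_width: 0.0003
```

```bash
python3 st.py 8 0 9
```

```text
t 6.33 tip [ 0.5421 -0.0874  0.0099] stop frame x,y mm -136.98220591265454 -5.7505678181057025 f [ -3.3318 -13.5028  12.1942] tau [  7.4667 -38.5612  16.5358  -0.2208   3.8569   0.122 ]
rot needed [-0.0095  0.0101  0.0177]
tool shift [-0.0017  0.1449 -0.0071] after rot [ 0.0009  0.1419 -0.004 ]
```

arm_command(moves=[0.0025, 0.009, -0.003, -0.009, 0.012, 0.018, 1, 0.0025, 0.009, -0.003, 0, 0.008, 0.014, 1, 0.0025, 0.009, -0.002, 0, 0.006, 0.014, 1])

```text
clock: 6.58
eef_pos: [0.5372, -0.068, 0.1829]
tool_rot: [-0.031, 0.704, 0.03, 0.709]
ft_force: [0.0, -13.1, 8.6]
grip_width: -0.0001
```

```bash
python3 st.py 8 0 9;python3 - <<'E'
from h import *
for n in ["side","top"]: cv2.imwrite(f"pics/{n}4.png",bot.camera(n)[...,::-1])
a=cv2.imread("pics/side4.png")[120:240,280:400]; b=cv2.imread("pics/top4.png")[140:260,280:400]
cv2.imwrite("pics/s4.png",np.hstack([cv2.resize(a,(400,400)),cv2.resize(b,(400,400))]))
E
```

```text
t 6.58 tip [ 0.5383 -0.0684  0.0099] stop frame x,y mm -117.66049157903753 -3.8075987986052477 f [  0.0027 -13.0644   8.6254] tau [  6.1954 -38.9433  15.7036   0.7583   3.4592  -0.0475]
rot needed [-0.0112  0.006   0.0028]
tool shift [ 0.0005  0.1256 -0.0052] after rot [ 0.0009  0.1252 -0.0028]
```

View pics/s4.png

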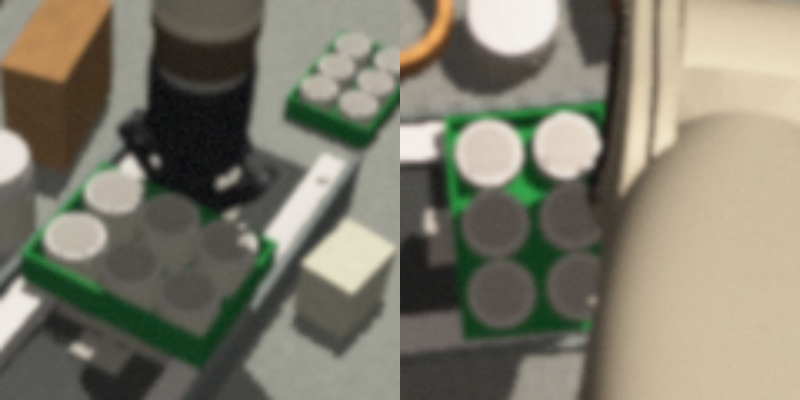

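arm_command(moves=[0.003, 0.008, -0.002, -0.01, 0.006, 0.008, 1, 0.003, 0.008, -0.002, 0, 0.005, 0.01, 1, 0.003, 0.008, -0.002, 0, 0.005, 0.01, 1])

```text
clock: 6.93
eef_pos: [0.5362, -0.0545, 0.1824]
tool_rot: [-0.034, 0.703, 0.028, 0.71]
ft_force: [-0.5, -16.1, 13.1]
grip_width: -0.0002
```

```bash
python3 st.py 8 0 9
```

```text
t 6.93 tip [ 0.5381 -0.0558  0.0094] stop frame x,y mm -105.13871754816778 -4.878950845645 f [ -0.4703 -16.0794  13.0715] tau [  7.4529 -36.9244  15.119    0.4559   4.231    0.0148]
rot needed [-0.011   0.0106  0.0089]
tool shift [-0.0006  0.1131 -0.0061] after rot [ 0.0004  0.1116 -0.0031]
```

arm_command(moves=[0.0025, 0.009, -0.004, -0.011, 0.01, 0.012, 1, 0.003, 0.009, -0.003, 0, 0.007, 0.012, 1, 0.0025, 0.009, -0.003, 0, 0.006, 0.012, 1, 0.003, 0.009, -0.002, -0.005, 0.006, 0.012, 1])

```text
clock: 7.27
eef_pos: [0.5319, -0.0325, 0.1824]
tool_rot: [-0.033, 0.702, 0.03, 0.711]
ft_force: [-0.7, -15.5, 15.6]
grip_width: -0.0002
```

```bash
python3 st.py 8 0 9
```

```text
t 7.27 tip [ 0.5343 -0.0331  0.0094] stop frame x,y mm -82.13778301505336 -3.270994587524045 f [ -0.6868 -15.4959  15.5641] tau [  7.6529 -36.1008  14.965    0.2465   4.4718   0.0176]
rot needed [-0.0097  0.0136  0.0049]
tool shift [-0.0001  0.0901 -0.0041] after rot [ 0.0004  0.0893 -0.0009]
```

arm_command(moves=[0.0025, 0.009, -0.002, -0.01, 0.012, 0.01, 1, 0.0025, 0.009, -0.002, 0, 0.007, 0.012, 1, 0.0025, 0.009, -0.002, 0, 0.006, 0.012, 1, 0.0025, 0.009, -0.002, -0.005, 0.006, 0.012, 1])

```text
clock: 7.6
eef_pos: [0.5301, -0.0094, 0.1825]
tool_rot: [-0.032, 0.703, 0.031, 0.71]
ft_force: [1.2, -13.0, 11.7]
grip_width: -0.0002
```

```bash
python3 st.py 8 0 9
```

```text
t 7.6 tip [ 0.5319 -0.0095  0.0095] stop frame x,y mm -58.42970779859511 -3.207262735240551 f [  1.1762 -13.0373  11.7387] tau [  6.7187 -37.3882  15.4782   0.4416   3.8266  -0.0289]
rot needed [-0.0087  0.0102  0.0016]
tool shift [ 0.0003  0.0664 -0.0038] after rot [ 0.0005  0.0661 -0.0014]
```

arm_command(moves=[0.0027, 0.009, -0.003, -0.009, 0.011, 0.01, 1, 0.0027, 0.009, -0.002, 0, 0.007, 0.012, 1, 0.0027, 0.009, -0.002, 0, 0.006, 0.012, 1, 0.0027, 0.009, -0.002, -0.005, 0.006, 0.012, 1])

```text
clock: 7.93
eef_pos: [0.528, 0.0131, 0.1824]
tool_rot: [-0.031, 0.703, 0.031, 0.71]
ft_force: [0.5, -14.1, 12.4]
grip_width: 0.0001
```

```bash
python3 st.py 8 0 9
```

```text
t 7.93 tip [0.5296 0.013  0.0094] stop frame x,y mm -35.77322056443495 -3.1271555480107023 f [  0.4671 -14.1128  12.3587] tau [  7.4082 -36.4692  15.4508   0.1191   4.2704  -0.0264]
rot needed [-0.0095  0.0096  0.0013]
tool shift [ 0.0003  0.0437 -0.0035] after rot [ 0.0004  0.0435 -0.0015]
```

arm_command(moves=[0.0027, 0.009, -0.003, -0.009, 0.011, 0.01, 1, 0.0027, 0.009, -0.002, 0, 0.007, 0.012, 1, 0.0027, 0.009, -0.002, 0, 0.006, 0.012, 1, 0.0027, 0.009, -0.002, -0.005, 0.006, 0.012, 1])

```text
clock: 8.27
eef_pos: [0.5257, 0.0355, 0.1824]
tool_rot: [-0.031, 0.703, 0.03, 0.71]
ft_force: [0.5, -14.6, 13.6]
grip_width: 0.0001
```

```bash
python3 st.py 8 0 9;python3 - <<'E'
from h import *
for n in ["side","top","wrist"]: cv2.imwrite(f"pics/{n}5.png",bot.camera(n)[...,::-1])
a=cv2.imread("pics/side5.png")[150:310,230:390]; b=cv2.imread("pics/top5.png")[140:260,210:330]
cv2.imwrite("pics/s5.png",np.hstack([cv2.resize(a,(400,400)),cv2.resize(b,(400,400))]))
E
```

```text
t 8.27 tip [0.5273 0.0354 0.0094] stop frame x,y mm -13.250480280405988 -2.9473734456803173 f [  0.4604 -14.6178  13.6156] tau [  7.6502 -36.1768  15.6133  -0.1157   4.412   -0.0294]
rot needed [-0.0109  0.0091  0.0012]
tool shift [ 0.0004  0.0212 -0.0032] after rot [ 0.0004  0.021  -0.0014]
```

View pics/s5.png

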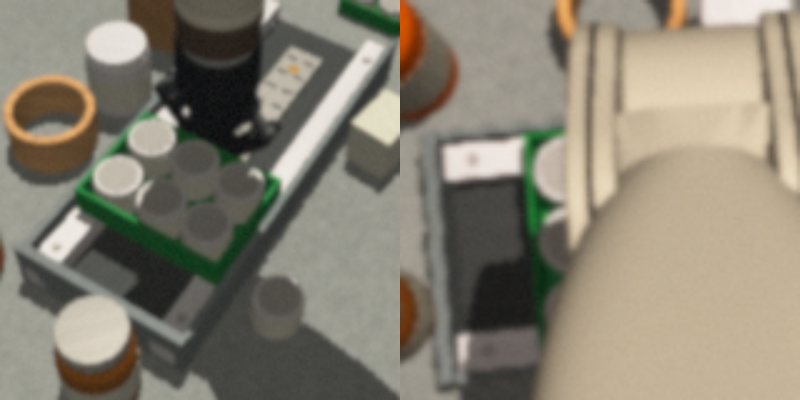

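View pics/wrist5.png

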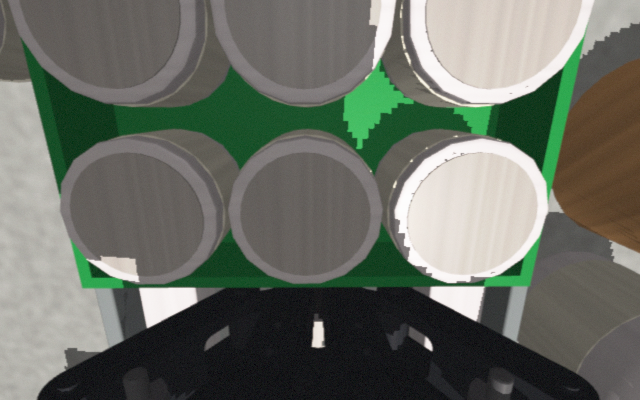

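```bash
cat > tr.py <<'E'
from st import *
def back(name,T,u,v,z):
    m=bot.get_calibration(name)["mtx"]; d=np.linalg.inv(m)@[u,v,1]; w=T[:3,:3]@[d[0],-d[1],-d[2]]
    return T[:3,3]+w*(z-T[2,3])/w[2]
def sx(p): d=p[:2]-np.array(L[:2]); return (d@X[:2])*1000-S,(d@[-X[1],X[0]])*1000
def wristT():
    o=bot.get_obs(); T=np.eye(4); T[:3,:3]=R.from_quat(o["tool_rot"]).as_matrix(); T[:3,3]=o["eef_pos"]
    return T@bot.get_calibration("wrist")["mount"]
E
python3 - <<'E'
from tr import *
W=wristT()
for u in(84,530): print("rear",sx(back("wrist",W,u,288,.06)))
T=bot.get_calibration("top")["world_from_camera"]
for u,v in((527,137),(545,340)): print("front",sx(back("top",T,(u+.5)/3.3333-.5+210,(v+.5)/3.3333-.5+140,.06)))
for u,v in((437,135),(447,385)): print("wall inner top?",sx(back("top",T,(u+.5)/3.3333-.5+210,(v+.5)/3.3333-.5+140,.05)))
E
```

```text
rear (np.float64(1.8954092244959675), np.float64(77.08559875025243))
rear (np.float64(-0.42929248346230864), np.float64(-73.49779296398441))
front (np.float64(-159.32317619162984), np.float64(-45.02197761059962))
front (np.float64(-154.64847220281774), np.float64(92.91509888254407))
wall inner top? (np.float64(-99.24948944548949), np.float64(-54.31982177354383))
wall inner top? (np.float64(-86.78001866291225), np.float64(115.890348881238))
```

```bash
python3 - <<'E'
from tr import *
T=bot.get_calibration("top")["world_from_camera"]
for u,v in((127,137),(145,340)): print("front",sx(back("top",T,(u+.5)/3.3333-.5+210,(v+.5)/3.3333-.5+140,.06)))
for u,v in((37,135),(47,385)): print("wall outer top?",sx(back("top",T,(u+.5)/3.3333-.5+210,(v+.5)/3.3333-.5+140,.05)))
E
```

```text
front (np.float64(111.11085313316137), np.float64(-72.68592004919262))
front (np.float64(110.49679392271365), np.float64(64.78455360190503))
wall outer top? (np.float64(173.58304805934452), np.float64(-82.21869897231208))
wall outer top? (np.float64(179.4135080922727), np.float64(87.42964745086667))
```

arm_command(moves=[0.0027, 0.009, -0.003, -0.01, 0.01, 0.01, 1, 0.0027, 0.009, -0.002, 0, 0.007, 0.012, 1, 0.0027, 0.009, -0.002, 0, 0.006, 0.012, 1, 0.003, 0.005, -0.001, -0.005, 0.006, 0.008, 1])

```text
clock: 8.75
eef_pos: [0.5239, 0.0543, 0.1824]
tool_rot: [-0.032, 0.704, 0.03, 0.709]
ft_force: [-3.4, -17.1, 23.3]
grip_width: -0.0
```

```bash
python3 st.py 8 0 9;python3 - <<'E'
from h import *
for n in ["top","wrist"]: cv2.imwrite(f"pics/{n}6.png",bot.camera(n)[...,::-1])
a=cv2.imread("pics/wrist6.png")[200:400,120:520]; b=cv2.imread("pics/top6.png")[140:260,210:330]
cv2.imwrite("pics/s6.png",np.hstack([cv2.copyMakeBorder(a,0,200,0,0,0),cv2.resize(b,(400,400))]))
E
```

```text
t 8.75 tip [0.5253 0.0539 0.0094] stop frame x,y mm 5.348367790580692 -2.744326117514138 f [ -3.4252 -17.0841  23.3004] tau [  8.6082 -32.5298  16.6897  -2.5731   4.6268   0.0725]
rot needed [-0.0106  0.0076  0.0029]
tool shift [ 0.0003  0.0026 -0.0028] after rot [ 0.0004  0.0021 -0.0014]
```

View pics/s6.png

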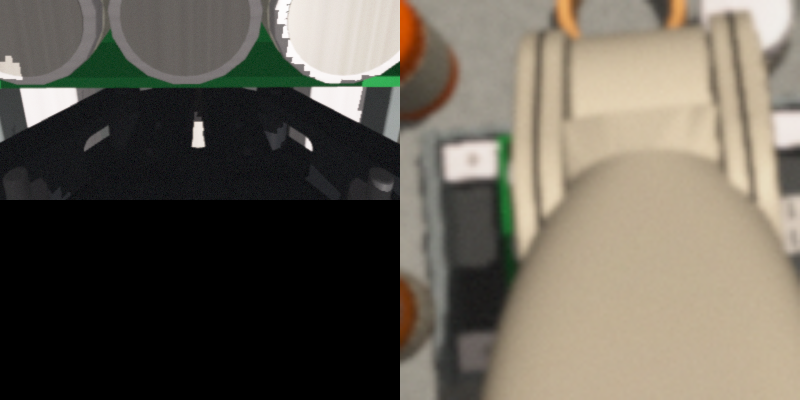

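arm_command(moves=[0.002, -0.004, 0, 0, 0, 0, 1, 0.002, -0.006, 0, 0, 0, 0, 1, 0.002, -0.007, 0, 0, 0, 0, 1])

```text
clock: 9.1
eef_pos: [0.5268, 0.0405, 0.1824]
tool_rot: [-0.027, 0.701, 0.037, 0.712]
ft_force: [-4.0, 10.6, 14.7]
grip_width: 0.0003
```

```bash
python3 st.py -2 0 60
```

```text
t 9.1 tip [0.5294 0.0431 0.0095] stop frame x,y mm -5.839629252529566 -5.849539924098285 f [-3.9617 10.5962 14.6802] tau [ -4.8894 -36.3423  17.4919  -1.4609  -3.1136   0.1271]
rot needed [-0.0077  0.0165 -0.0135]
tool shift [-0.0506  0.0045 -0.005 ] after rot [-0.0506  0.0062 -0.003 ]
```

arm_command(moves=[-0.004, 0, -0.001, 0, 0.01, -0.005, 1, -0.006, 0, -0.001, 0, 0, 0, 1, -0.008, 0, 0, 0, 0, 0, 1, -0.01, 0, 0, 0, 0, 0, 1, -0.015, 0, 0, 0, 0, 0, 1, -0.02, 0, 0, 0, 0, 0, 1])

```text
clock: 9.6
eef_pos: [0.5249, 0.0396, 0.2481]
tool_rot: [-0.028, 0.703, 0.036, 0.709]
ft_force: [0.8, 0.0, -0.4]
grip_width: 0.0001
```

```bash
python3 st.py -2 0 60
```

```text
t 9.6 tip [0.5263 0.0415 0.0752] stop frame x,y mm -7.107250178493885 -2.608858773882538 f [ 0.8482  0.0398 -0.4036] tau [  0.0232 -40.6926  21.0128  -0.9816   0.0346   0.0047]
rot needed [-0.0077  0.0092 -0.0103]
tool shift [ 0.0152  0.0049 -0.0028] after rot [ 0.0151  0.0069 -0.001 ]
```

Now retreat clear: up, then back along the lane and toward the start for an unobstructed view.

arm_command(moves=[-0.025, 0, 0, 0, 0, 0, 1, -0.025, 0, 0, 0, 0, 0, 1, -0.025, 0, 0, 0, 0, 0, 1, -0.02, -0.02, 0.01, 0, 0, 0, 1, -0.01, -0.025, 0.02, 0, 0, 0, 1, 0, -0.03, 0.02, 0, 0, 0, 1, 0, -0.03, 0.02, 0, 0, 0, 1, 0, -0.03, 0.02, 0, 0, 0, 1, 0, -0.03, 0.02, 0, 0, 0, 1, 0, -0.03, 0.02, 0, 0, 0, 1, 0, -0.03, 0.02, 0, 0, 0, 1, 0, -0.03, 0.02, 0, 0, 0, 1, 0, -0.02, 0.01, 0, 0, 0, 1, 0, 0, 0, 0, 0, 0, 1, 0, 0, 0, 0, 0, 0, 1])

```text
clock: 10.85
eef_pos: [0.7333, -0.2297, 0.3593]
tool_rot: [-0.029, 0.704, 0.038, 0.709]
ft_force: [-0.7, 0.3, -0.9]
grip_width: 0.0001
```

```bash
python3 - <<'E'
from h import *
for n in ["side","top"]: cv2.imwrite(f"pics/{n}7.png",bot.camera(n)[...,::-1])
a=cv2.imread("pics/side7.png")[130:310,210:390]; b=cv2.imread("pics/top7.png")[120:280,180:420]
cv2.imwrite("pics/s7.png",cv2.resize(a,(600,600),interpolation=cv2.INTER_CUBIC));cv2.imwrite("pics/t7.png",cv2.resize(b,(720,480),interpolation=cv2.INTER_CUBIC))
E
```

```text
(no output)
```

View pics/s7.png

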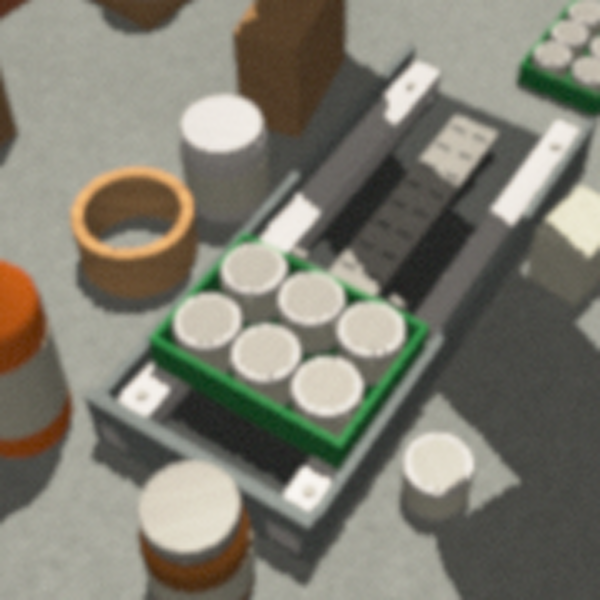

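View pics/t7.png

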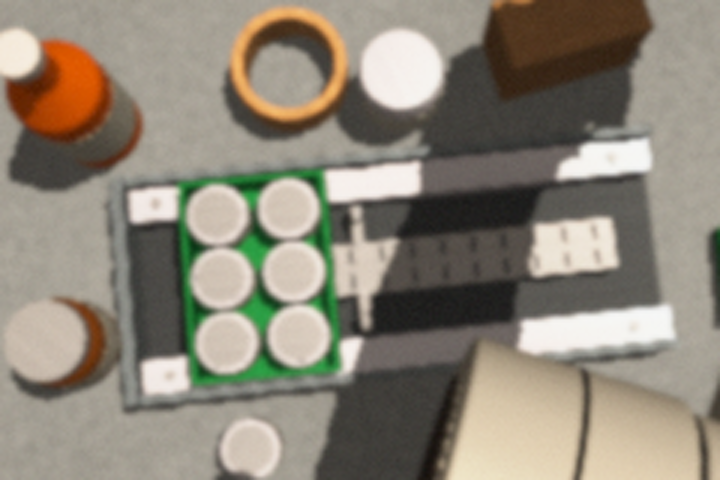

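```bash
python3 - <<'E'
from tr import *
a=cv2.imread("pics/top0.png")[100:340,160:480]; b=cv2.imread("pics/top7.png")[100:340,160:480]
cv2.imwrite("pics/cmp.png",np.hstack([cv2.resize(a,(400,300)),cv2.resize(b,(400,300))]))
A=cv2.imread("pics/top0.png",0);B=cv2.imread("pics/top7.png",0)
for n,u,v in [("squash",196,148),("carton",370,128),("can",314,143),("tape",277,141),("jar",198,235),("tin",263,269),("tea",360,258)]:
    t=A[v-14:v+14,u-14:u+14]; m=cv2.matchTemplate(B[v-22:v+22,u-22:u+22],t,cv2.TM_CCOEFF_NORMED); l=cv2.minMaxLoc(m); print(n,np.array(l[3])-8,round(l[1],3))
T=bot.get_calibration("top")["world_from_camera"]
f=lambda u,v,z:sx(back("top",T,(u+.5)/3-.5+180,(v+.5)/3-.5+120,z))
print("tray corners",f(181,183,.06),f(326,171,.06),f(192,384,.06),f(340,370,.06))
print("teeth up-z",f(355,206,.038),f(366,329,.038),"bar end",f(613,217,.025),f(618,267,.025)," if down",f(613,217,.009),f(618,267,.009))
E
```

```text
squash [0 0] 0.999
carton [4 2] 0.635
can [0 0] 0.984
tape [0 0] 0.999
jar [0 0] 0.999
tin [ 0 -1] 0.797
tea [-8 -5] 0.072
tray corners (np.float64(128.42383332356314), np.float64(-74.64955421041265)) (np.float64(19.209417797186433), np.float64(-72.71790594600111)) (np.float64(132.35413198141958), np.float64(75.74096359317063)) (np.float64(23.165411581233663), np.float64(77.040339372134))
teeth up-z (np.float64(0.5401995172687784), np.float64(-47.29723484778838)) (np.float64(1.5434242349376959), np.float64(47.98671398779897)) bar end (np.float64(-200.36838825274393), np.float64(-19.83363881216224)) (np.float64(-199.27306959297727), np.float64(19.846517947318926))  if down (np.float64(-203.7474221965034), np.float64(-21.78181047967199)) (np.float64(-202.63184040427137), np.float64(18.632419661554305))
```

View pics/cmp.png

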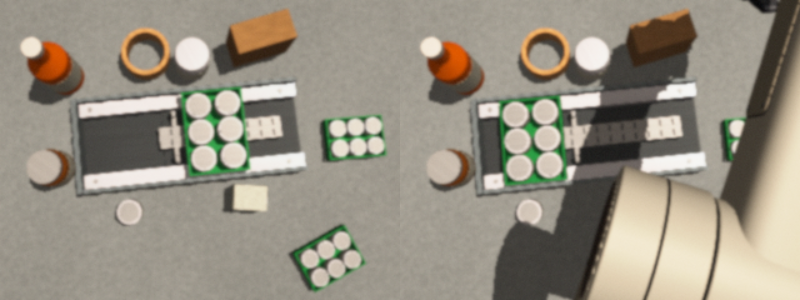

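```bash
python3 - <<'E'
from h import *
A=cv2.imread("pics/side0.png",0);B=cv2.imread("pics/side7.png",0)
for n,u,v in [("tea",383,203),("tin",341,272),("carton",297,140)]:
    t=A[v-14:v+14,u-14:u+14]; m=cv2.matchTemplate(B[v-20:v+20,u-20:u+20],t,cv2.TM_CCOEFF_NORMED); l=cv2.minMaxLoc(m); print(n,np.array(l[3])-6,round(l[1],3))
print(bot.get_obs()["joint_vel"]); print(bot.job_done())
E
```

```text
tea [ 2 -2] 0.959
tin [ 0 -1] 0.937
carton [-2 -6] 0.552
[ 0.0233 -0.0367 -0.02    0.0005  0.0073 -0.0012]
the job is handed in; nothing more can be done
None
```

```bash
python3 - <<'E'
import cv2,numpy as np
c=[cv2.resize(cv2.imread(f"pics/side{i}.png")[170:240,340:420],(400,350),interpolation=cv2.INTER_CUBIC) for i in(0,7)]
cv2.imwrite("pics/tea.png",np.hstack(c))
E
```

```text
(no output)
```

View pics/tea.png

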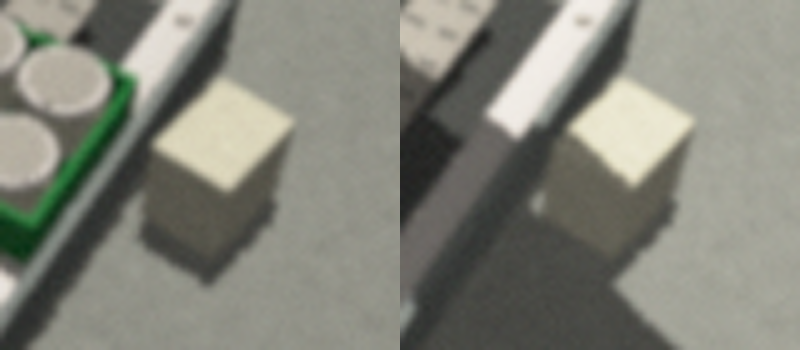

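I pressed the bar down behind the tray with the shut fingertips and held it down while pushing the tray along the lane. Once the tray was past the teeth, I backed off about 11 mm, then lifted straight up and moved the arm clear. The job was handed in at about 11 s.

**During the push:** the fingertip stayed at about 9 to 10.4 mm above the bench, so the teeth were always well below the tray.

**After release (top camera):**
- **Tray:** it lies square and flat, with its rear edge 19 to 23 mm and its origin about 76 mm beyond the teeth; 58 mm is needed.
- **Teeth:** they are up behind the tray, and the bar end fits the raised position. The fit to the down position was about 3 mm worse, which is close to the measuring accuracy.

**Bystanders:**
- **Squash, can, tape and jar:** unmoved.
- **Loose tin:** matched to within 1 pixel.
- **Carton:** the match was poor because the arm's shadow fell on it. It looks to be in its old place.
- **Tea box:** it was hidden from the top camera. The side-camera match gave a 2-pixel offset. In the close crop its right and top corners coincide with the start and only the shaded edges differ, so I take it as shadow. I cannot fully rule out a shift of a few millimetres, though nothing touched it as far as I know.

At hand-in the arm had a small residual motion, below 0.04 rad/s, in free air and touching nothing.

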